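# Hang the divided bin on the grooved bin rack

## Task

Hang the loose grey bin in the gap between the two small bins on the grooved rack: tilt it so its upturned lip goes into the groove, rotate it down, and press it home until it snaps past the catch, flush and upright. Handle it gently against the rack, never forcing or slamming it, leave the other things alone, and let go at the end.

Things in the scene. Friction and masses are not known exactly. Their poses are not given: they have to be found in the camera images.
- rack: Low aluminium bin rack, 460 mm wide, 178 mm high, hanging face turned away from the robot. Origin on the bench under the middle of the face; x out of the face, away from the robot (face at x=0), y along the groove, z up. Two small bins (85 mm wide, 62 deep, tops 4 mm above the groove's lower edge) hang fixed with middles at y=-157 and +157 mm; the free place is between them, middle y=0.
- groove (a point): Middle of the groove's lower edge, at the face, AS IF the strip were at its lowest setting, 100 mm up. The strip with the groove is clamped by hand 8 to 36 mm HIGHER than that (not reported; find it by touch or eye; friction 150 N holds it). Groove 18 mm high, along y, between an upper and a lower slat (36 mm), each 4 mm thick. Hollow behind: x=-4 to -26 mm, ceiling 30 mm above this edge.
- rack_top (a point): Middle of the strip's flat top at its lowest setting, 34 mm above the groove's lower edge there; really higher by the same unreported 8 to 36 mm as the groove. The top is 24 mm deep (x=-24 to 0 of the rack), runs between the end posts (y=-222 to 222 mm), always 34 mm above the groove's lower edge, and is open from above, so it can be touched to learn the height.
- catch_bar (a point): Lowest point of the catch at the strip's lowest setting: a steel roller, 8 mm thick, free to turn, along y, 6 mm behind the face in the gap under the lower slat; underside 47.5 mm below the groove's lower edge (shifts with it). A damped spring pushes it down, 3 N at rest, about 4.5 N when lifted 2.5 mm by the bead. Below it a soft rubber buffer meets the bin's foot.
- bin_handle (a point): Loose open grey plastic bin, 0.12-0.21 kg, 90 mm deep (x), 94 wide (y), rim 64 high, upright on the bench. This point: middle of its upright central handle wall, 14 mm thick (y), 66 long (x), rising 31 mm above the rim; point 80 mm above the bin's underside, 15 mm below the handle's top. Axes: x to the bin's front, -x to its back with the lip (goes against the rack), z up.
- bin_neck (a point): Where the underside of the bin's neck meets the back wall's outer face: 45 mm behind and 20 mm below bin_handle. The neck, 4 mm thick, 50 wide (y), runs 10 mm back from here, level with the rim; it carries the upturned lip. The back wall ends at the neck's top. Hung, this point lies on the groove's lower edge at the face.
- bin_lip (a point): Middle of the top edge of the bin's upturned lip: 53 mm behind and 4 mm above bin_handle. The lip is 4 mm thick, 50 wide (y), 24 tall measured from the neck's underside; 6 mm free between it and the plane of the back wall. Hung, it stands behind the upper slat. Axes as bin_handle.
- bin_bead (a point): Middle of the round bead (6 mm thick, 40 mm wide) on a tab near the foot of the bin's back wall, 11 mm behind the wall, 48 mm below bin_neck. Hung, it has snapped under and behind the catch roller. The bin's own weight does not snap it: it rests leaning out about 0.15 rad until the top of the handle's front end is pressed down about 10 mm with some 4 to 8 N.
- bin: The same loose bin; origin at the centre of its underside, axes as bin_handle.
- tape: Bystander: black tape roll, 90 mm across, 19 mm high, flat on the bench; origin under its centre.
- driver: Bystander: screwdriver lying on the bench.
- mallet: Bystander: hammer lying on the bench.
- jar: Bystander: small jar, 56 mm across, 80 mm high; origin under its centre.
- carton: Bystander: cardboard carton 90 x 60 x 50 mm; origin under its centre.
- wrench: Bystander: wrench lying on the bench.
- socket: Bystander: upright steel socket, 32 mm across, 35 mm high; origin under its centre.
Not all that is in view belongs to the job. There is more than one size of the bin; the job needs the smaller.

How it is judged (in metres and radians):
On the way:
1. the bin's lip is in the rack's groove while the bin is still tilted (more than 12 degrees) (x of bin_lip in the frame of rack below -0.007 m and z of bin_lip in the frame of rack between 0.101 and 0.165 m and angle between the z axis of bin_handle and the z axis of rack, either way round above 0.21 rad), for 0.05 s.
At the end, for the whole second after the job is handed in: The bin hangs released and at rest between the two small bins (within 65 mm of the middle), handle point 122 to 162 mm up, lip 5 to 14 mm behind the face behind the upper slat, upright to within 0.09 rad: snapped past the catch (unsnapped it leans about 0.15 rad) (x of bin_lip in the frame of rack between -0.014 and -0.005 m and angle between the z axis of bin_handle and the z axis of rack, either way round below 0.09 rad and y of bin_handle in the frame of rack between -0.065 and 0.065 m and z of bin_handle in the frame of rack between 0.122 and 0.162 m and linear speed of bin below 0.01 m/s); the robot touches nothing.
It fails at once if the bin is forced or slammed against the rack (more than 60 N, added over all the places where they touch) (contact force between bin and rack above 60 N).
It fails at once if another thing on the bench is moved by more than 30 mm (distance of any of tape, driver, mallet, jar, carton, wrench, socket from where it was at the start of the episode above 0.03 m).
It also fails if it takes over 72 s, if anything falls off the work surface, if the arm or the gripper's body presses on something with over 40 N, if the wrist force passes 120 N, or if a joint passes its speed limit or range.

## Robot

A 7-joint arm with a two-finger parallel gripper is mounted at the origin on the work surface. World frame = base frame: x ahead of the robot, y to its left, z up, the work surface at z = 0. Lengths are in m, angles in degrees, forces in N, time in s.
With the tool pointing down it reaches from about 0.35 to 0.775 m from the base axis. Payload 3.1 kg.
Tool frame: the origin (TCP) lies on the centre line of the jaws, within the pads' length; the fingertips stand 17 mm ahead of it and the grasp point (between the pads) lies 2 mm behind it (robot.tip_reach is the distance from the TCP to the fingertips, in m); z points along the fingers, y is the direction in which the jaws open and shut (so a half turn about z gives the same grasp; the last joint's range is limited). The gripper opens to 85 mm and grips with 20 to 120 N. Pads are 22 mm wide; open, the fingers measure 114 mm over their backs; the gripper's body (76 mm by 85 mm) begins 54 mm behind the grasp point. The pads swing forward as they close: fully open they stand 13 mm farther back than shut.
Start: joints at [-67.42, 17.813, 0.802, 86.603, -0.252, 75.585, -1.558], TCP at [0.232, 0.499, 0.248] pointing down, gripper open.
Joint ranges: [-154.91, 154.91], [-16.99, 109.72], [-72.82, 74.43], [7.12, 147.25], [-82.49, 262.49], [11.32, 116.49], [-174.64, 174.64]. Speed limits (degrees/s): [159.86, 159.86, 180, 180, 180, 180, 180].

## Interface

Orientations are given as [roll, pitch, yaw] about the fixed x, y, z axes, in that order (R = Rz(yaw) Ry(pitch) Rx(roll)).
In Python, from station import robot, fingers, vision, workorder, recognise gives the robot as it stands. Calls block until the motion is done:
- robot.move_to(position, orientation): joint-space move of the TCP to a pose.
- robot.line_to(position, orientation=None, velocity=0.15, f_stop=None): straight line of the TCP; orientation=None keeps the orientation; velocity is the mean speed in m/s. With f_stop (N) it stops when the force on the tool has changed by that much, and returns True; else False.
- robot.move_j(angles): joint-space move.
- fingers.gripper_to(opening, force=None): opening from 0.0 (shut) to 1.0 (fully open); force is the grip in N (None keeps the last); returns when the fingers have stopped.
- robot.pause(seconds).
- robot.inverse_kinematics(position, orientation): joint angles nearest the present ones, or None.
- vision.grab_frame(name): name is "scene" or "top"; returns the picture (480x640x3 uint8, red, green, blue); there is no depth.
- vision.calibration(name): a dict with "mtx" (3x3 intrinsics, pixels), "extrinsics" (4x4, takes a point from world to camera coordinates). Camera axes: x right, y up, looking along -z (the intrinsics and any distortion apply to the point x, -y, -z); pixel columns grow to the right and rows downward; lengths in m; the calibration is good to about 2 mm. A picture is of the moment at which its call begins. calibration takes no time and is no camera call.
A pose or a line that the arm cannot do raises robot.PlanningError and nothing moves.
- workorder.close_job(): hands the job in, once; it reports no verdict.
Trained networks look in the newest picture that a camera, given by its name, has taken for a name from the list of things; names that differ only in an ending like _2 or _b are one class to them, and where a whole thing is asked for, a point or a joint stands for the part that bears it (a point fixed in the world has none). Each returns a list of dicts, best first, with "p" (0 to 1); they miss things now and then, are a little off and sometimes report something else, mostly with a low value. They report only what shows in the picture. A call takes as long as a camera call. They do not tell look-alikes from the thing itself.
- recognise(label, camera): "rect" ([centre column, centre row, width, height] in pixels, round what is visible of it).
Readings, each from a call of its own:
- robot.current_time_s(): time.
- robot.current_joint_positions(): joint angles.
- robot.current_dq(): joint speeds.
- robot.current_joint_torque(): joint torques, N m.
- robot.current_tool_pos(): TCP position.
- robot.current_eef_rot(): TCP orientation.
- robot.current_contact_force(): force on the tool from outside, world axes, zero at the start.
- robot.current_torque(): the same for the moment, N m.
- robot.current_finger_gap(): opening from 0.0 (shut) to 1.0 (fully open).
Only numpy, scipy, OpenCV 4.12 (cv2) and the standard library are available. Lean on these libraries where they do the work, as an engineer would, in place of code of your own. Each camera call takes 0.05 s, during which the arm holds its last target.

## Working session

There is one attempt and no reset: what is moved stays moved. The work goes in short steps, each a Python script; the robot and the scene stay as the last script left them, time stands still between calls to the robot, and variables do not carry over. Pictures are saved under pics/ and viewed, and the job is handed in when it is done.

```bash
mkdir -p pics; ls; python3 - <<'E'
from station import robot, fingers, vision, workorder, recognise
import cv2
for n in ("scene","top"):
    im=vision.grab_frame(n); cv2.imwrite(f"pics/{n}0.png",im[:,:,::-1])
    c=vision.calibration(n); print(n,c)
    for l in ("rack","bin","bin_handle","jar","tape","carton","socket"):
        print(l,[(round(d["p"],2),[round(float(v)) for v in d["rect"]]) for d in recognise(l,n)][:4])
print(robot.current_time_s(),robot.current_tool_pos(),robot.current_eef_rot())
E
```

```text
pics
scene {'mtx': array([[469.16128126,   0.        , 316.30136825],
       [  0.        , 469.16128126, 242.59240629],
       [  0.        ,   0.        ,   1.        ]]), 'extrinsics': array([[ 0.09128277,  0.99564105,  0.01914062, -0.03287801],
       [-0.71722768,  0.05239876,  0.69486604,  0.30928539],
       [ 0.69083421, -0.07715748,  0.71888443, -1.44690846],
       [ 0.        ,  0.        ,  0.        ,  1.        ]])}
rack [(0.85, [353, 229, 212, 96]), (0.67, [502, 254, 48, 50])]
bin [(0.87, [365, 309, 53, 66]), (0.79, [418, 159, 60, 54])]
bin_handle [(0.9, [421, 160, 64, 54]), (0.86, [366, 306, 60, 67])]
jar [(0.68, [502, 320, 34, 42]), (0.38, [318, 390, 29, 100])]
tape [(0.91, [407, 372, 50, 45])]
carton [(0.91, [502, 254, 48, 49]), (0.16, [355, 228, 212, 101])]
socket [(0.56, [209, 363, 19, 20])]
top {'mtx': array([[538.05160595,   0.        , 323.17625511],
       [  0.        , 538.05160595, 245.97087092],
       [  0.        ,   0.        ,   1.        ]]), 'extrinsics': array([[ 0.02193695, -0.99947159,  0.02398545, -0.05518154],
       [ 0.98125107,  0.02611962,  0.19095576, -0.5415692 ],
       [-0.19148135,  0.01934676,  0.98130556, -1.17037106],
       [ 0.        ,  0.        ,  0.        ,  1.        ]])}
rack [(0.58, [266, 276, 232, 99])]
bin [(0.63, [278, 198, 44, 53]), (0.56, [165, 397, 76, 77])]
bin_handle [(0.77, [165, 394, 77, 71]), (0.71, [278, 196, 46, 48])]
jar [(0.83, [162, 170, 31, 32]), (0.64, [408, 169, 16, 14])]
tape [(0.64, [254, 145, 36, 39]), (0.26, [267, 278, 237, 100])]
carton [(0.63, [120, 251, 45, 46]), (0.26, [278, 198, 43, 47])]
socket [(0.71, [408, 167, 16, 15])]
0.8 [0.2321568  0.49864277 0.24832311] [ 1.79994501e+02 -9.51403689e-05  1.55034662e+02]
```

View pics/scene0.png

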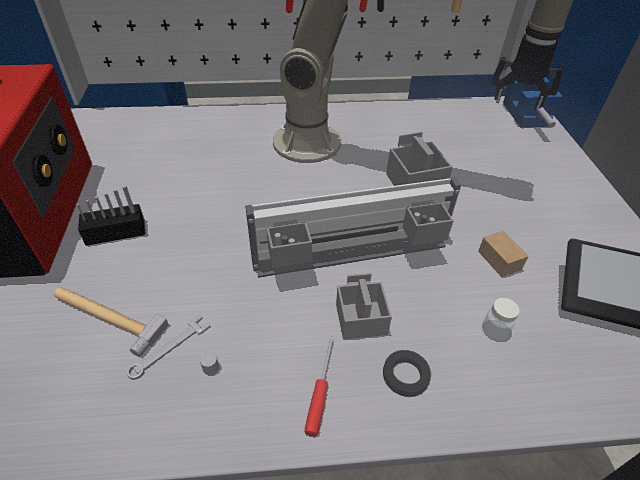

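View pics/top0.png

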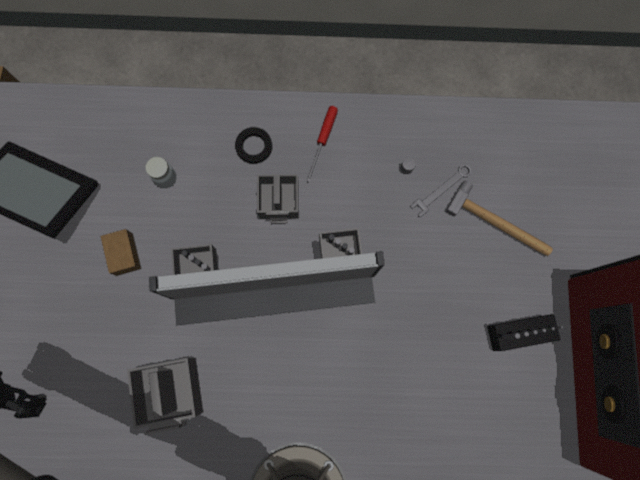

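```bash
python3 - <<'E'
import cv2
a=cv2.imread("pics/scene0.png");b=cv2.imread("pics/top0.png")
cv2.imwrite("pics/s1.png",cv2.resize(a[165:285,235:475],None,fx=3.3,fy=3.3,interpolation=cv2.INTER_CUBIC))
cv2.imwrite("pics/t1.png",cv2.resize(b[165:325,140:400],None,fx=3,fy=3,interpolation=cv2.INTER_CUBIC))
cv2.imwrite("pics/s2.png",cv2.resize(a[265:345,325:405],None,fx=7,fy=7,interpolation=cv2.INTER_CUBIC))
cv2.imwrite("pics/t2.png",cv2.resize(b[165:235,245:315],None,fx=8,fy=8,interpolation=cv2.INTER_CUBIC))
E
```

```text
(no output)
```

View pics/s1.png

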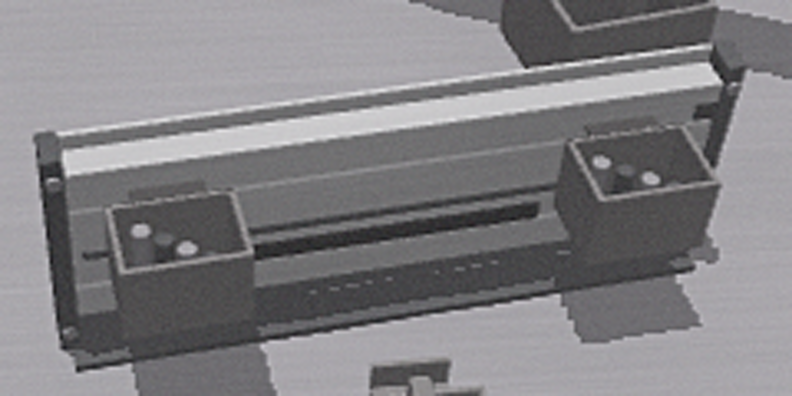

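View pics/t1.png

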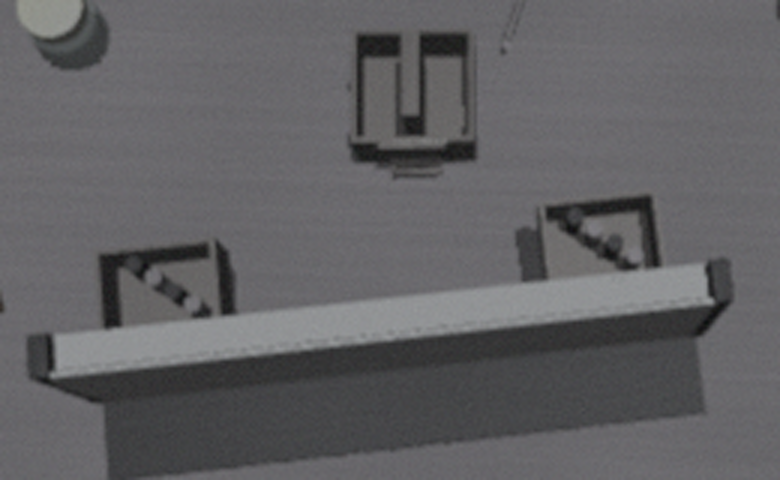

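View pics/s2.png

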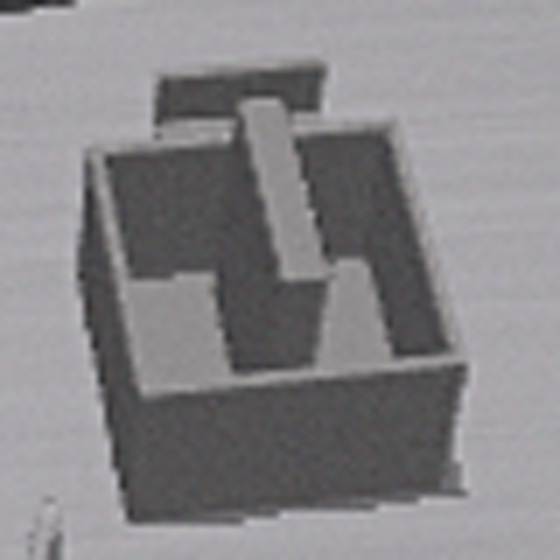

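View pics/t2.png

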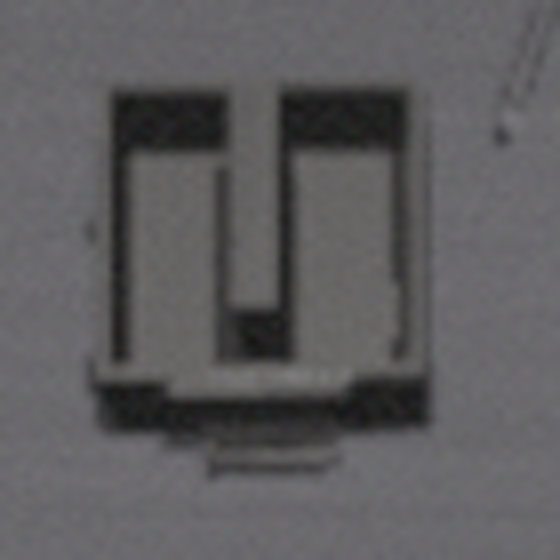

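```bash
cat > geo.py <<'E'
import numpy as np
from station import vision
C={n:vision.calibration(n) for n in ("scene","top")}
def proj(n,P):
    P=np.atleast_2d(P);E=C[n]["extrinsics"];q=P@E[:3,:3].T+E[:3,3]
    q=q*[1,-1,-1];u=q@C[n]["mtx"].T
    return u[:,:2]/u[:,2:]
def T(x,y,yaw,P):
    c,s=np.cos(yaw),np.sin(yaw);P=np.atleast_2d(P)
    return np.c_[x+c*P[:,0]-s*P[:,1],y+s*P[:,0]+c*P[:,1],P[:,2]]
E
cat > fit.py <<'E'
from geo import *
from scipy.optimize import least_squares
S=lambda u,v:(235+u/3.3,165+v/3.3)
Tt=lambda u,v:(140+u/3,165+v/3)
# name, cam, pixel, P(h)
R=[("scene",S(66,176),(0,-.222,.134),1),("scene",S(722,86),(0,.222,.134),1),
("scene",S(66,152),(-.024,-.222,.134),1),("scene",S(715,62),(-.024,.222,.134),1),
("top",Tt(54,336),(0,.222,.134),1),("top",Tt(704,266),(0,-.222,.134),1),
("scene",S(125,272),(.062,-.1995,.104),1),("scene",S(254,257),(.062,-.1145,.104),1),
("scene",S(609,200),(.062,.1145,.104),1),("scene",S(719,184),(.062,.1995,.104),1),
("top",Tt(100,254),(.062,.1995,.104),1),("top",Tt(215,242),(.062,.1145,.104),1),
("top",Tt(540,208),(.062,-.1145,.104),1),("top",Tt(653,196),(.062,-.1995,.104),1)]
def res(p):
    r=[]
    for cam,uv,P,hf in R:
        q=np.array(P)+[0,0,p[3]*hf]
        r.append(proj(cam,T(p[0],p[1],p[2],q))[0]-uv)
    return np.ravel(r)
s=least_squares(res,[.5,.05,0,.02],loss="soft_l1")
print("rack",s.x,np.degrees(s.x[2]));print(res(s.x).reshape(-1,2).round(1))
S2=lambda u,v:(325+u/7,265+v/7)
T2=lambda u,v:(245+u/8,165+v/8)
B=[("scene",S2(140,393),(.045,-.047,.064)),("scene",S2(465,363),(.045,.047,.064)),
("scene",S2(92,152),(-.045,-.047,.064)),("scene",S2(393,127),(-.045,.047,.064)),
("scene",S2(128,522),(.045,-.047,0)),("scene",S2(157,75),(-.055,-.025,.084)),("scene",S2(325,65),(-.055,.025,.084)),
("scene",S2(283,277),(.033,-.007,.095)),("scene",S2(330,270),(.033,.007,.095)),
("scene",S2(240,103),(-.033,-.007,.095)),("scene",S2(283,100),(-.033,.007,.095)),
("top",T2(110,90),(.045,.047,.064)),("top",T2(425,88),(.045,-.047,.064)),
("top",T2(228,310),(-.033,.007,.095)),("top",T2(281,310),(-.033,-.007,.095))]
def res2(p): return np.ravel([proj(c,T(*p,np.array(P)))[0]-uv for c,uv,P in B])
s=least_squares(res2,[.65,.05,0],loss="soft_l1")
print("bin",s.x,np.degrees(s.x[2]));print(res2(s.x).reshape(-1,2).round(1))
E
python3 fit.py
```

```text
rack [0.47692556 0.07595943 0.13248412 0.02638488] 7.590780982651496
[[-0.1  0.1]
 [-0.2 -0.2]
 [-1.6 -0.3]
 [-2.6  0.4]
 [-0.9  0.5]
 [-1.3  1. ]
 [-1.8  0.6]
 [-0.1 -0.9]
 [-3.5  0.7]
 [-0.1  0.1]
 [-3.1 -0.4]
 [-1.  -0.6]
 [-1.8 -0.4]
 [-0.  -0.5]]
bin [0.66225782 0.06724417 0.03646377] 2.08921995683892
[[-0.5  0.4]
 [ 0.2  0.1]
 [-0.9 -1.2]
 [ 0.3 -1.5]
 [-0.7 -0.1]
 [ 0.  -1. ]
 [-0.3 -1.6]
 [-0.5  0.5]
 [-0.1  0.9]
 [-0.8 -0.9]
 [-0.2 -1.1]
 [-2.4 -2.3]
 [-0.9 -2.3]
 [-0.7 -0.8]
 [-1.1 -0.9]]
```

```bash
cat > ov.py <<'E'
from geo import *
import cv2,sys
def box(x0,x1,y0,y1,z0,z1):
    c=np.array([(x,y,z) for x in(x0,x1) for y in(y0,y1) for z in(z0,z1)],float)
    e=[(i,j) for i in range(8) for j in range(i) if bin(i^j).count("1")==1]
    return c,e
def ov(src,cam,rack,binp,out,crop,f):
    im=cv2.imread(src);x0,y0,x1,y1=crop
    im=cv2.resize(im[y0:y1,x0:x1],None,fx=f,fy=f,interpolation=cv2.INTER_CUBIC)
    def dr(pose,b,col):
        c,e=b;u=(proj(cam,T(*pose,c))-[x0,y0]+.5)*f
        for i,j in e: cv2.line(im,tuple(int(v) for v in u[i]),tuple(int(v) for v in u[j]),col,1,cv2.LINE_AA)
    h=rack[3]
    if rack is not None:
        dr(rack[:3],box(-.024,0,-.222,.222,.134+h,.134+h),(0,0,255))
        dr(rack[:3],box(-.004,0,-.222,.222,.1+h,.118+h),(0,255,255))
        for s in(-1,1): dr(rack[:3],box(0,.062,s*.157-.0425,s*.157+.0425,.104+h,.104+h),(0,255,0))
        dr(rack[:3],box(-.03,0,-.23,.23,0,.178),(255,100,0))
    if binp is not None:
        dr(binp,box(-.045,.045,-.047,.047,0,.064),(0,0,255)); dr(binp,box(-.033,.033,-.007,.007,.064,.095),(0,255,0)); dr(binp,box(-.055,-.051,-.025,.025,.06,.084),(0,255,255))
    cv2.imwrite(out,im)
if __name__=="__main__":
    rk=[.4769,.0760,.1325,.0264];b=[.6623,.0672,.0365]
    ov("pics/scene0.png","scene",rk,b,"pics/ovs.png",(235,165,475,345),3.3)
    ov("pics/top0.png","top",rk,b,"pics/ovt.png",(140,165,400,325),3)
E
python3 ov.py
```

```text
(no output)
```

View pics/ovs.png

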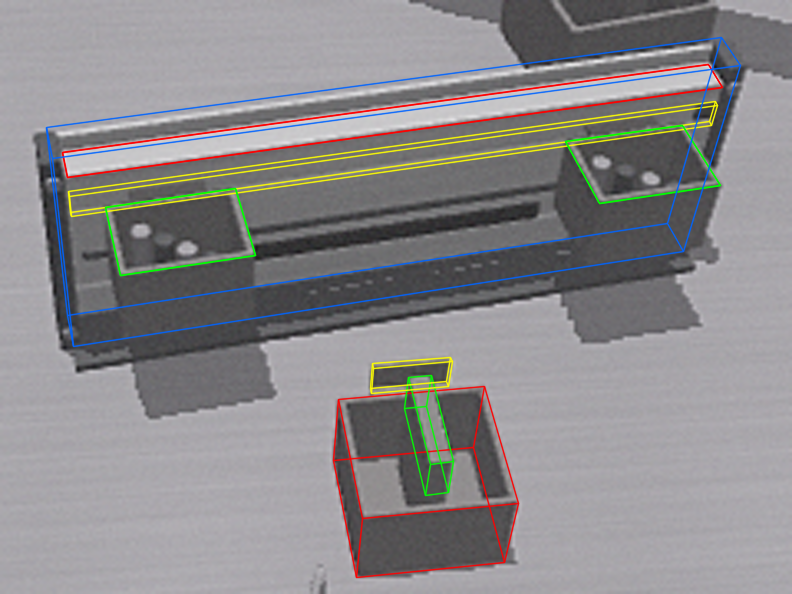

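View pics/ovt.png

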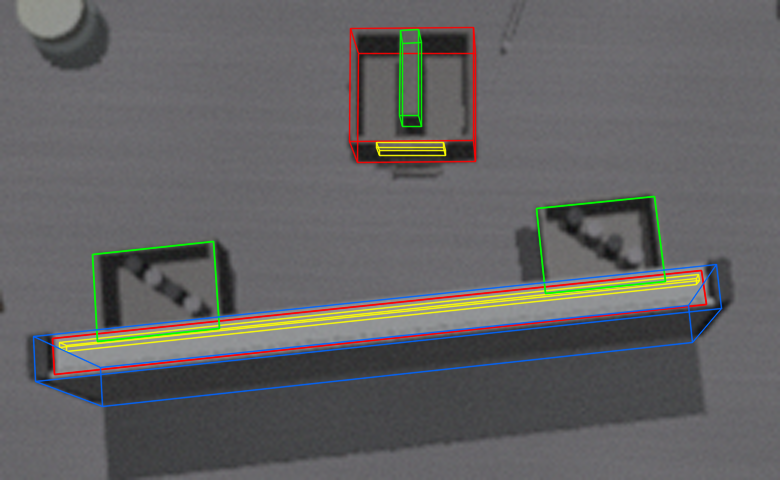

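```bash
cat > plan.py <<'E'
import numpy as np,heapq
def pts(x0,x1,z0,z1,d=1.):
    xs=np.linspace(x0,x1,max(2,int((x1-x0)/d)+1));zs=np.linspace(z0,z1,max(2,int((z1-z0)/d)+1))
    return np.r_[np.c_[xs,xs*0+z0],np.c_[xs,xs*0+z1],np.c_[zs*0+x0,zs],np.c_[zs*0+x1,zs]]
def sdf(P,b):
    x0,x1,z0,z1=b;qx=np.abs(P[...,0]-(x0+x1)/2)-(x1-x0)/2;qz=np.abs(P[...,1]-(z0+z1)/2)-(z1-z0)/2
    return np.hypot(np.maximum(qx,0),np.maximum(qz,0))+np.minimum(np.maximum(qx,qz),0)
BIN=[(0,3,-60,4),(-10,0,0,4),(-10,-6,0,24),(-12,0,-50,-46)]
RACK=[(-4,0,-36,0),(-4,0,18,34),(-24,0,30,34),(-30,-26,-40,52),(-10,-2,-47.5,-39.5)]
BP=np.vstack([pts(*b) for b in BIN]);RP=np.vstack([pts(*b) for b in RACK])
def clear(nx,nz,th):
    c,s=np.cos(th),np.sin(th)
    P=np.c_[nx+BP[:,0]*c-BP[:,1]*s,nz+BP[:,0]*s+BP[:,1]*c]
    a=min(sdf(P,b).min() for b in RACK)
    d=RP-[nx,nz];Q=np.c_[d[:,0]*c+d[:,1]*s,-d[:,0]*s+d[:,1]*c]
    return min(a,min(sdf(Q,b).min() for b in BIN))
if __name__=="__main__":
    TH=np.radians(np.arange(10,62,2.));X=np.arange(-6,40,1.);Z=np.arange(-12,30,1.)
    G=np.array([[[clear(x,z,t) for z in Z] for x in X] for t in TH])
    st=(25,len(X)-1,20)
    best={};pq=[]
    for k in range(len(TH)):
        i=(k,len(X)-1,12);heapq.heappush(pq,(-G[i],0,i,None))
    par={}
    goal=None
    gi=np.argmin(abs(X-1)),np.argmin(abs(Z-1))
    while pq:
        nb,L,i,p=heapq.heappop(pq)
        if i in par: continue
        par[i]=(p,nb)
        if i[0]==0 and abs(X[i[1]]-1)<=1 and abs(Z[i[2]]-1)<=1: goal=i;break
        for d in np.ndindex(3,3,3):
            j=tuple(np.array(i)+d-1)
            if j in par or min(j)<0 or any(j[q]>=G.shape[q] for q in range(3)):continue
            heapq.heappush(pq,(max(nb,-G[j]),L+1,j,i))
    print(goal,par.get(goal))
    path=[];i=goal
    while i: path.append((np.degrees(TH[i[0]]).round(),X[i[1]],Z[i[2]],G[i].round(1)));i=par[i][0]
    for p in path[::-1]: print(*p)
E
time python3 plan.py
```

```text
(np.int64(0), np.int64(8), np.int64(14)) ((np.int64(1), np.int64(7), np.int64(14)), np.float64(-0.1701231365322995))
20.0 39.0 0.0 21.4
22.0 38.0 -1.0 19.7
24.0 37.0 -2.0 18.2
26.0 36.0 -3.0 16.9
28.0 35.0 -4.0 15.9
30.0 34.0 -5.0 15.2
32.0 33.0 -6.0 14.8
34.0 32.0 -7.0 12.6
36.0 31.0 -6.0 11.6
38.0 30.0 -5.0 10.6
40.0 29.0 -4.0 9.6
42.0 28.0 -3.0 8.8
44.0 27.0 -2.0 8.0
46.0 26.0 -1.0 7.3
48.0 25.0 0.0 6.7
50.0 24.0 1.0 6.2
52.0 23.0 2.0 5.7
54.0 22.0 3.0 5.4
56.0 21.0 4.0 5.1
58.0 20.0 5.0 4.8
60.0 19.0 6.0 4.7
58.0 18.0 6.0 4.6
60.0 17.0 7.0 4.6
60.0 16.0 8.0 4.7
60.0 15.0 8.0 4.4
60.0 14.0 9.0 4.8
58.0 13.0 9.0 4.5
60.0 12.0 10.0 4.7
60.0 11.0 11.0 4.6
58.0 10.0 11.0 4.5
60.0 9.0 12.0 4.7
58.0 8.0 12.0 4.4
56.0 8.0 12.0 4.3
54.0 7.0 12.0 4.1
52.0 6.0 12.0 4.1
50.0 6.0 12.0 4.2
48.0 6.0 12.0 3.8
46.0 5.0 11.0 3.8
44.0 4.0 11.0 3.8
42.0 4.0 11.0 3.9
40.0 4.0 11.0 3.9
38.0 3.0 10.0 3.9
36.0 3.0 10.0 4.1
34.0 2.0 9.0 4.1
32.0 1.0 8.0 4.1
30.0 0.0 8.0 4.0
28.0 1.0 7.0 3.8
26.0 1.0 7.0 4.0
24.0 1.0 6.0 3.4
22.0 1.0 5.0 2.8
20.0 1.0 5.0 2.6
18.0 1.0 4.0 2.2
16.0 1.0 4.0 2.1
14.0 1.0 3.0 1.7
12.0 1.0 2.0 0.8
10.0 2.0 2.0 0.2
real	0m48.580s
user	0m48.772s
sys	0m0.080s
```

```bash
cat > path.py <<'E'
from plan import clear
import numpy as np
WP=[(46,34,0),(46,22,0),(46,14,6),(46,6,11),(40,4,11),(34,2,9),(30,1,8),(26,1,7),(22,1,5),(18,1,4),(14,1,3)]
if __name__=="__main__":
  for M in (40,46,50,54):
    W=[(M,34,0),(M,22,0),(M,14,6),(M,6,11)]+[w for w in WP[4:] if w[0]<M]
    print(M)
    for a,b in zip(W[:-1],W[1:]):
        f=np.linspace(0,1,7);q=np.outer(1-f,a)+np.outer(f,b)
        print(a,b,min(clear(x,z,np.radians(t)) for t,x,z in q).round(2))
  # best straight entry per theta
  for M in (36,40,44,48,52):
    r=[]
    for x in range(30,2,-2):
        c=[(clear(x,z,np.radians(M)),z) for z in range(-12,20)]; m=max(c); r.append((x,m[1],round(float(m[0]),1)))
    print(M,r)
E
python3 path.py
cat > tool.py <<'E'
import numpy as np
from scipy.spatial.transform import Rotation as Ro
RK=dict(x=.4769,y=.0760,yaw=.1325,h=.0264)
def ori(yaw,lean,flip=False):
    """lean deg: + = tool body leans toward rack -x (bin tilt theta minus phi)"""
    l=np.radians(lean)
    zt=np.array([np.sin(l),0,-np.cos(l)]) # tool z (fingers) dir in rack frame
    yt=np.array([0,-1.,0]) if not flip else np.array([0,1.,0])
    xt=np.cross(yt,zt)
    M=Ro.from_euler("z",yaw).as_matrix()@np.c_[xt,yt,zt]
    return Ro.from_matrix(M).as_euler("xyz",degrees=True),M
def tcp_from_bin(th,nx,nz,ylat,phi,gx,gz,flip,rk=RK,edge=None):
    """th deg, neck pos mm relative to groove edge at face; (gx,gz) grasp point in bin mm rel. neck. returns TCP pos, rpy"""
    t=np.radians(th);c,s=np.cos(t),np.sin(t)
    px=nx+gx*c-gz*s;pz=nz+gx*s+gz*c
    e=np.array([rk["x"],rk["y"],.1+rk["h"]])
    o,M=ori(rk["yaw"],th-phi,flip)
    g=Ro.from_euler("z",rk["yaw"]).as_matrix()@np.array([px,ylat,pz])/1e3+e
    return g+M[:,2]*.002,o
E
python3 - <<'E'
from tool import *
from path import WP
from station import robot
import math
for flip in(0,1):
  for phi in (0,10,20,30):
    out=[]
    o,M=ori(.0365,-phi,flip)
    for dz in (0,.1):
        p=np.array([.6623,.0672,.084+dz])+M[:,2]*.002
        q=robot.inverse_kinematics(list(p),list(o));out.append(None if q is None else np.round(q).astype(int).tolist())
    for w in WP+[(0,0,0)]:
        p,o=tcp_from_bin(*w,0,phi,45,24,flip)
        q=robot.inverse_kinematics(list(p),list(o));out.append(None if q is None else np.round(q).astype(int).tolist())
    print(flip,phi);[print("  ",x) for x in (out[0],out[1],out[2],out[5],out[8],out[-2],out[-1])]
E
```

```text
40
(40, 34, 0) (40, 22, 0) 4.0
(40, 22, 0) (40, 14, 6) -0.53
(40, 14, 6) (40, 6, 11) -0.08
(40, 6, 11) (34, 2, 9) 2.84
(34, 2, 9) (30, 1, 8) 4.11
(30, 1, 8) (26, 1, 7) 3.97
(26, 1, 7) (22, 1, 5) 2.76
(22, 1, 5) (18, 1, 4) 2.19
(18, 1, 4) (14, 1, 3) 1.7
46
(46, 34, 0) (46, 22, 0) 5.28
(46, 22, 0) (46, 14, 6) 1.81
(46, 14, 6) (46, 6, 11) 2.13
(46, 6, 11) (40, 4, 11) 3.81
(40, 4, 11) (34, 2, 9) 3.93
(34, 2, 9) (30, 1, 8) 4.11
(30, 1, 8) (26, 1, 7) 3.97
(26, 1, 7) (22, 1, 5) 2.76
(22, 1, 5) (18, 1, 4) 2.19
(18, 1, 4) (14, 1, 3) 1.7
50
(50, 34, 0) (50, 22, 0) 4.14
(50, 22, 0) (50, 14, 6) 3.53
(50, 14, 6) (50, 6, 11) 2.66
(50, 6, 11) (40, 4, 11) 3.34
(40, 4, 11) (34, 2, 9) 3.93
(34, 2, 9) (30, 1, 8) 4.11
(30, 1, 8) (26, 1, 7) 3.97
(26, 1, 7) (22, 1, 5) 2.76
(22, 1, 5) (18, 1, 4) 2.19
(18, 1, 4) (14, 1, 3) 1.7
54
(54, 34, 0) (54, 22, 0) 2.93
(54, 22, 0) (54, 14, 6) 2.93
(54, 14, 6) (54, 6, 11) 2.54
(54, 6, 11) (40, 4, 11) 2.91
(40, 4, 11) (34, 2, 9) 3.93
(34, 2, 9) (30, 1, 8) 4.11
(30, 1, 8) (26, 1, 7) 3.97
(26, 1, 7) (22, 1, 5) 2.76
(22, 1, 5) (18, 1, 4) 2.19
(18, 1, 4) (14, 1, 3) 1.7
36 [
[... 2143 characters left out ...]
2, 93]
1 10
   [-15, 46, 16, 67, -12, 78, 93]
   [-16, 42, 18, 60, -12, 90, 92]
   [-49, 0, 37, 130, 12, 15, 75]
   [-51, -6, 36, 133, 25, 18, 62]
   [-38, 4, 28, 118, -1, 38, 88]
   [-28, 16, 20, 103, -6, 58, 93]
   [-23, 27, 17, 90, -8, 74, 94]
1 20
   [-13, 54, 16, 53, -13, 94, 92]
   [-13, 51, 17, 45, -13, 105, 91]
   [-41, 4, 30, 121, -1, 30, 87]
   [-45, -1, 33, 124, 5, 32, 81]
   [-31, 10, 23, 109, -5, 52, 91]
   [-24, 23, 18, 94, -7, 71, 94]
   [-21, 34, 16, 80, -8, 87, 94]
1 30
   [-11, 65, 15, 36, -14, 110, 90]
   None
   [-33, 9, 24, 112, -4, 44, 91]
   [-36, 5, 26, 115, -2, 45, 88]
   [-27, 17, 20, 100, -6, 65, 93]
   [-22, 30, 17, 84, -8, 83, 94]
   [-19, 42, 15, 71, -9, 98, 94]
```

```bash
python3 - <<'E'
from tool import *
from station import robot,fingers
fingers.gripper_to(0.0,40)
o,M=ori(RK["yaw"],0,1)
base=np.array([RK["x"],RK["y"],0]);Rz=Ro.from_euler("z",RK["yaw"]).as_matrix()
p=base+Rz@[-.008,0,0]
robot.move_to([p[0],p[1],.215],list(o))
print(robot.current_time_s(),robot.current_tool_pos(),robot.current_contact_force())
r=robot.line_to([p[0],p[1],.165],velocity=.03,f_stop=4)
t=robot.current_tool_pos();print(r,t,robot.current_contact_force(),robot.tip_reach,"h",t[2]-robot.tip_reach-.134)
robot.line_to([p[0],p[1],.23])
print(robot.current_time_s())
E
```

```text
3.3417 [0.46896877 0.07625075 0.21505604] [-0.33286056 -0.82265997 -0.9138649 ]
True [0.46882679 0.07489103 0.18164119] [-0.29059461 -0.41881224  3.27564146] 0.017 h 0.030641192136533213
4.8917
```

```bash
python3 - <<'E'
from tool import *
from station import robot,fingers
o,M=ori(RK["yaw"],0,1)
robot.line_to([.565,.03,.23],list(o),velocity=.3)
robot.line_to([.565,.03,.035],velocity=.25)
r=robot.line_to([.565,.03,.005],velocity=.03,f_stop=4)
t=robot.current_tool_pos();print(r,t,robot.current_contact_force(),t[2]-.017, robot.current_finger_gap())
robot.line_to([.565,.03,.23],velocity=.3)
print(robot.current_time_s())
E
```

```text
True [0.56499315 0.02996563 0.01718995] [-0.29316741 -0.98673049  5.33712917] 0.0001899461359203651 -0.0028470658306425215
7.8333
```

```bash
cat >> fit.py <<'E'
print("---- joint, fixed h, per-camera pixel offset")
for h in (.0264,.0306):
  def rj(p):
    o={"scene":p[6:8],"top":p[8:10]}
    r=[proj(c,T(*p[:3],np.array(P)+[0,0,h]))[0]-uv+o[c] for c,uv,P,_ in R]+[proj(c,T(*p[3:6],np.array(P)))[0]-uv+o[c] for c,uv,P in B]
    return np.r_[np.ravel(r),p[6:]/1.0]
  s=least_squares(rj,[.477,.076,.1325,.662,.067,.036,0,0,0,0],loss="soft_l1")
  print(h,s.cost,s.x.round(4)); print(s.fun.reshape(-1,2).round(1).T.tolist())
E
python3 fit.py | sed -n '/----/,$p'
```

```text
---- joint, fixed h, per-camera pixel offset
0.0264 16.57669080042868 [0.4774 0.0755 0.1332 0.662  0.066  0.0367 0.9786 0.1692 0.7806 0.6353]
[[0.7, 0.6, -0.9, -1.8, 0.1, -0.3, -1.0, 0.7, -2.6, 0.7, -2.1, -0.0, -0.8, 1.0, -0.2, 0.5, -0.6, 0.6, -0.4, 0.4, 0.1, -0.2, 0.2, -0.5, 0.2, -1.0, 0.4, 0.6, 0.3, 1.0, 0.8], [0.4, 0.1, 0.1, 0.7, 1.0, 1.3, 1.0, -0.6, 1.0, 0.3, 0.1, -0.1, 0.0, -0.1, 0.5, 0.2, -1.1, -1.4, 0.0, -0.8, -1.5, 0.6, 1.0, -0.8, -1.0, -1.5, -1.5, -0.1, -0.1, 0.2, 0.6]]
0.0306 15.65576655132066 [0.4771 0.0753 0.1339 0.66   0.0663 0.0357 0.994  1.2853 0.8798 0.524 ]
[[0.4, 0.9, -1.1, -1.5, -0.2, 0.1, -1.2, 0.7, -2.4, 1.0, -2.4, -0.2, -0.6, 1.3, -0.2, 0.5, -0.5, 0.6, -0.4, 0.4, 0.1, -0.2, 0.2, -0.5, 0.2, -1.1, 0.4, 0.5, 0.2, 1.0, 0.9], [0.0, -0.4, -0.3, 0.2, 0.8, 0.9, 0.7, -0.9, 0.6, -0.1, -0.2, -0.5, -0.4, -0.6, 0.7, 0.5, -0.7, -1.0, 0.3, -0.5, -1.1, 0.9, 1.3, -0.5, -0.6, -0.8, -0.8, 0.7, 0.6, 1.3, 0.5]]
```

```bash
sed -i 's/^RK=.*/RK=dict(x=.4771,y=.0753,yaw=.1339,h=.0306)/' tool.py
python3 - <<'E'
from tool import *
from station import robot,fingers,vision
import cv2
PHI=22
bx,by,byaw=.660,.0663,.0357
o,M=ori(byaw,-PHI,1)
g=np.array([bx,by,.084])+M[:,2]*.002
pre=g-M[:,2]*.07
fingers.gripper_to(0.42,40)
robot.move_to(list(pre),list(o))
print(robot.current_time_s(),robot.current_tool_pos(),pre,robot.current_eef_rot(),o)
for n in("scene","top"):
    im=vision.grab_frame(n);cv2.imwrite(f"pics/{n}1.png",im[:,:,::-1])
a=cv2.imread("pics/scene1.png");b=cv2.imread("pics/top1.png")
cv2.imwrite("pics/p1.png",np.hstack([cv2.resize(a[180:360,290:470],(400,400)),cv2.resize(b[130:290,200:360],(400,400))]))
E
```

```text
9.1083 [0.68555916 0.0668314  0.14751776] [0.68545702 0.0672092  0.1470485 ] [-179.96139055  -21.95282496 -177.97552125] [ 180.          -22.         -177.95454067]
```

View pics/p1.png

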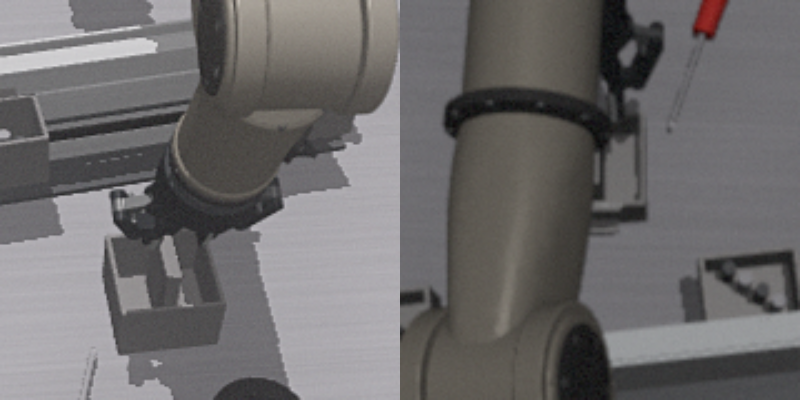

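```bash
python3 - <<'E'
from tool import *
from station import robot,fingers,vision
import cv2
PHI=22
bx,by,byaw=.660,.0663,.0357
o,M=ori(byaw,-PHI,1)
g=np.array([bx,by,.084])+M[:,2]*.002
r=robot.line_to(list(g),list(o),velocity=.07,f_stop=5)
print(r,robot.current_tool_pos(),g,robot.current_contact_force())
if not r:
    fingers.gripper_to(0.0,50)
    print(robot.current_finger_gap(),robot.current_contact_force())
    robot.line_to([g[0]-.0,g[1],g[2]+.09],velocity=.12)
    print(robot.current_finger_gap(),robot.current_contact_force(),robot.current_tool_pos())
for n in("scene","top"):
    im=vision.grab_frame(n);cv2.imwrite(f"pics/{n}2.png",im[:,:,::-1])
a=cv2.imread("pics/scene2.png");b=cv2.imread("pics/top2.png")
cv2.imwrite("pics/p2.png",np.hstack([cv2.resize(a[180:360,290:470],(400,400)),cv2.resize(b[130:290,200:360],(400,400))]))
print(robot.current_time_s())
E
```

```text
False [0.6597273  0.06623488 0.08272187] [0.65925126 0.06627326 0.08214563] [0.22887378 1.30144121 0.72048628]
0.15896102877958965 [0.41566607 0.83433484 2.11543528]
0.15433308788665126 [ 0.03970771 -0.26373083 -2.74731138] [0.65880838 0.06631133 0.17107969]
11.675
```

View pics/p2.png

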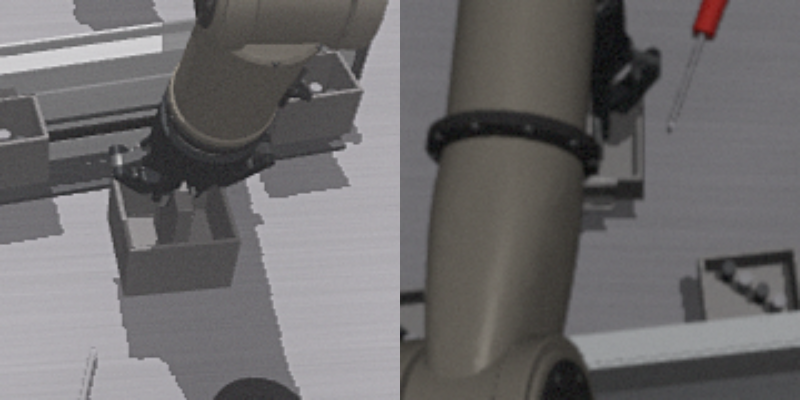

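```bash
cat > ov3.py <<'E'
from geo import *
from ov import box
from scipy.spatial.transform import Rotation as Ro
import cv2
from tool import RK
def ovt(src,cam,M,pos,phi,out,crop,f,off=(0,0),gx=45,gz=24):
    """tool pose -> bin drawn"""
    im=cv2.imread(src);x0,y0,x1,y1=crop
    im=cv2.resize(im[y0:y1,x0:x1],None,fx=f,fy=f,interpolation=cv2.INTER_CUBIC)
    ph=np.radians(phi)
    # bin axes in tool frame: tool z in bin frame = (-sin phi... ) flip=1: tool y = bin y
    zt=np.array([-np.sin(ph),0,-np.cos(ph)]);yt=np.array([0,1.,0]);xt=np.cross(yt,zt)
    RB=M@np.c_[xt,yt,zt].T
    g=np.array([(gx-45)/1e3,0,.06+gz/1e3])
    org=pos-M[:,2]*.002-RB@g
    def dr(P,e,col):
        u=(proj(cam,P)-[x0,y0]+.5+np.array(off)*1)*f
        for i,j in e: cv2.line(im,tuple(int(v) for v in u[i]),tuple(int(v) for v in u[j]),col,1,cv2.LINE_AA)
    for b,col in ((box(-.045,.045,-.047,.047,0,.064),(0,0,255)),(box(-.033,.033,-.007,.007,.064,.095),(0,255,0)),(box(-.055,-.051,-.025,.025,.06,.084),(0,255,255))):
        c,e=b;dr(c@RB.T+org,e,col)
    h=RK["h"];r=(RK["x"],RK["y"],RK["yaw"])
    for b,col in ((box(-.024,0,-.222,.222,.134+h,.134+h),(0,0,255)),(box(-.004,0,-.222,.222,.1+h,.118+h),(0,255,255))):
        c,e=b;dr(T(*r,c),e,col)
    cv2.imwrite(out,im);return org,RB
E
cat > step.py <<'E'
from tool import *
from station import robot,fingers,vision
from ov3 import ovt
import cv2
PHI=22;YL=0
def go(w,v=.08,f=None):
    p,o=tcp_from_bin(*w,YL,PHI,45,24,1)
    r=robot.line_to(list(p),list(o),velocity=v,f_stop=f)
    t=robot.current_tool_pos()
    print(w,r,(np.array(t)-p).round(4),np.round(robot.current_contact_force(),1),round(robot.current_time_s(),2),flush=True)
    return r
def snap(tag,cams=("scene",)):
    M=Ro.from_euler("xyz",robot.current_eef_rot(),degrees=True).as_matrix();p=np.array(robot.current_tool_pos())
    for n in cams:
        cv2.imwrite(f"pics/{n}{tag}.png",vision.grab_frame(n)[:,:,::-1])
    ovt(f"pics/scene{tag}.png","scene",M,p,PHI,f"pics/o{tag}.png",(260,150,460,300),4,(-1,-1.29))
    im=cv2.imread(f"pics/scene{tag}.png")[150:300,260:460];cv2.imwrite(f"pics/n{tag}.png",cv2.resize(im,None,fx=4,fy=4,interpolation=cv2.INTER_CUBIC))
E
python3 - <<'E'
from step import *
go((20,110,20),.2);go((48,80,0),.2);go((48,40,0),.1)
snap("3",("scene","top"))
E
```

```text
(20, 110, 20) False [-0.0001 -0.0002 -0.0003] [ 0.4 -0.2 -1.5] 12.4
(48, 80, 0) False [ 0.0015 -0.0005  0.0004] [ 0.3  0.1 -1.9] 13.18
(48, 40, 0) False [0.0013 0.0002 0.0007] [ 0.5  0.8 -1.6] 13.72
```

View pics/o3.png

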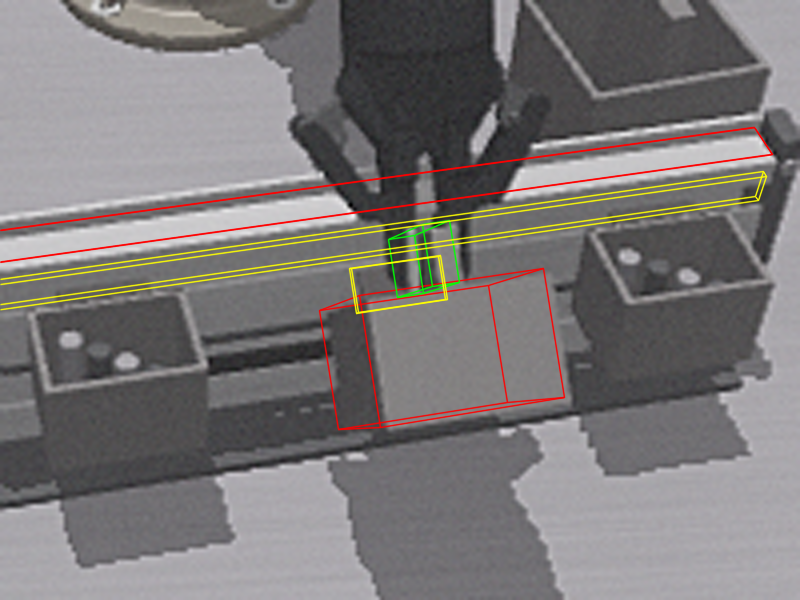

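View pics/n3.png

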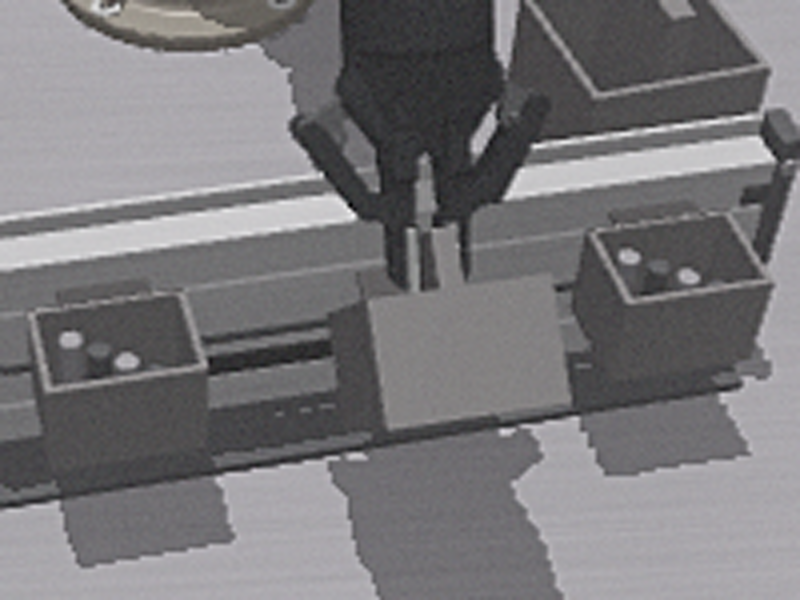

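```bash
python3 - <<'E'
from step import *
for w in [(48,22,1),(48,16,4),(48,10,9),(48,6,12),(44,5,11.5),(40,4,11)]:
    if go(w,.04,5): break
snap("4")
E
```

```text
(48, 22, 1) False [0.     0.0001 0.0003] [ 0.1  0.5 -1.8] 14.43
(48, 16, 4) False [-0.      0.0001  0.0002] [ 0.3 -0.1 -2. ] 14.74
(48, 10, 9) False [-0.      0.0001  0.0003] [-0.8  0.6 -1.4] 15.08
(48, 6, 12) False [0.0001 0.     0.0003] [-1.2  0.  -0.4] 15.36
(44, 5, 11.5) False [ 0.0006 -0.0001  0.0001] [ 0.  -0.9 -1.2] 15.61
(40, 4, 11) False [-0.0001 -0.0002 -0.0004] [ 2.2  0.1 -0.4] 15.86
```

View pics/n4.png

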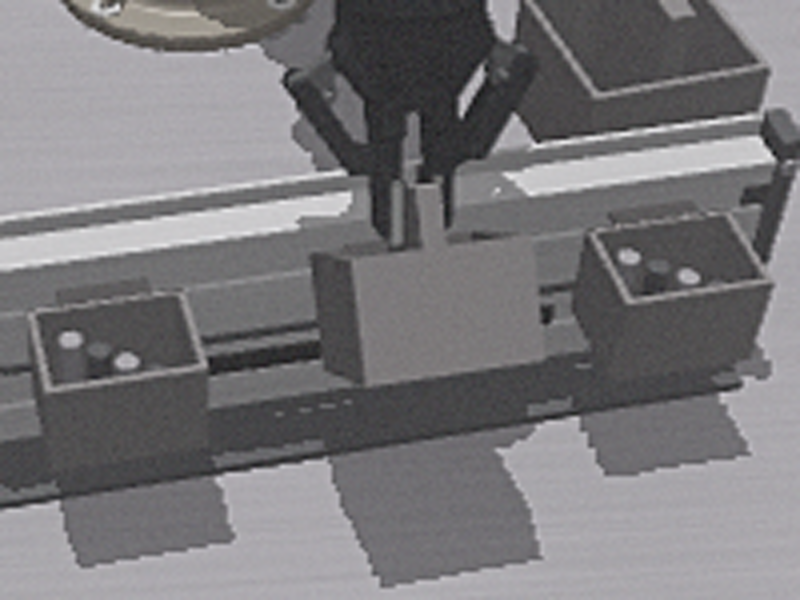

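```bash
python3 - <<'E'
from step import *
for w in [(37,4,10.5),(34,3,9.5),(30,2,8.5),(26,2,7),(22,2,5.5),(18,2,4.5)]:
    if go(w,.03,5): break
snap("5")
E
```

```text
(37, 4, 10.5) False [-0.0006 -0.0002 -0.0006] [ 2.   0.2 -1.3] 16.16
(34, 3, 9.5) False [-0.0004 -0.0001 -0.0004] [ 2.   0.7 -0.9] 16.41
(30, 2, 8.5) False [-0.0004 -0.0001 -0.0005] [ 2.9  1.5 -2.3] 16.68
(26, 2, 7) False [-0.0011 -0.0004 -0.0008] [ 0.8  2.1 -1.9] 16.98
(22, 2, 5.5) False [-0.001  -0.0004 -0.0006] [-0.5 -0.2 -2.4] 17.27
(18, 2, 4.5) False [-0.0006 -0.0002 -0.0003] [-0.2  0.1 -1.4] 17.57
```

View pics/n5.png

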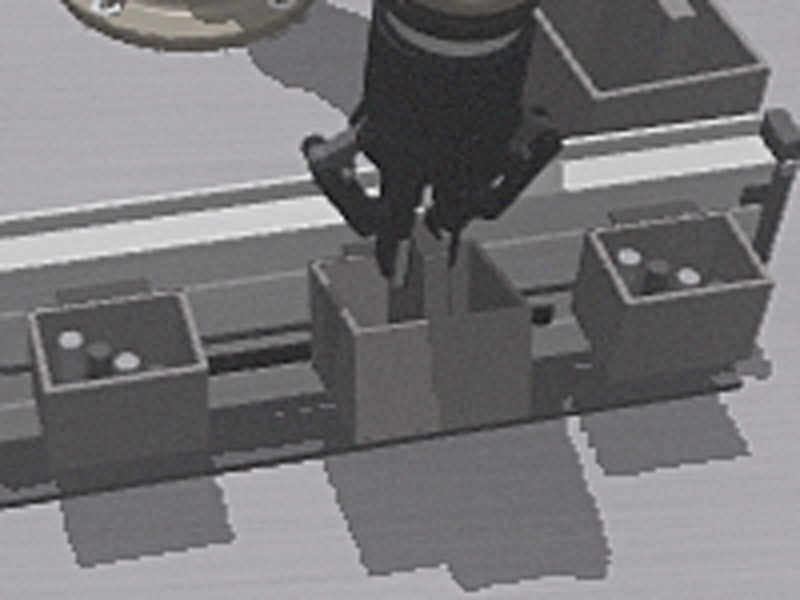

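```bash
python3 - <<'E'
from step import *
for w in [(14,1.5,3.3),(12,1.5,2),(10.5,1.2,1),(10,1,0)]:
    if go(w,.02,4): break
snap("6")
E
```

```text
(14, 1.5, 3.3) False [-0.0005 -0.0002 -0.0001] [ 0.   0.4 -1.2] 17.98
(12, 1.5, 2) False [ 0.0001  0.0001 -0.    ] [ 1.   0.8 -2.7] 18.27
(10.5, 1.2, 1) False [0.0004 0.0002 0.    ] [ 1.9  0.8 -4.1] 18.52
(10, 1, 0) False [0.0006 0.0002 0.0008] [3.  1.9 1.1] 18.77
```

View pics/n6.png

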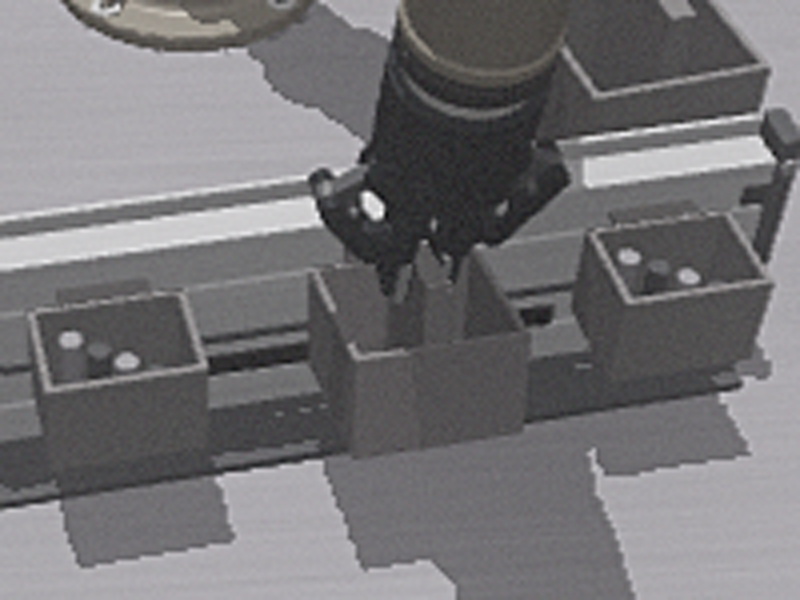

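```bash
python3 - <<'E'
from step import *
fingers.gripper_to(0.42)
p=np.array(robot.current_tool_pos());M=Ro.from_euler("xyz",robot.current_eef_rot(),degrees=True).as_matrix()
robot.line_to(list(p-M[:,2]*.06),velocity=.12)
q=p-M[:,2]*.06
o,_=ori(RK["yaw"],0,1)
robot.line_to([q[0]+.03,q[1],q[2]+.05],list(o),velocity=.2)
fingers.gripper_to(0.0)
for n in("scene","top"): cv2.imwrite(f"pics/{n}7.png",vision.grab_frame(n)[:,:,::-1])
a=cv2.imread("pics/scene7.png")
cv2.imwrite("pics/n7.png",cv2.resize(a[150:300,260:460],None,fx=4,fy=4,interpolation=cv2.INTER_CUBIC))
print(robot.current_tool_pos(),robot.current_contact_force(),robot.current_time_s())
E
```

```text
[0.55919704 0.08221554 0.26815176] [-0.88961938 -1.11107327  0.24111642] 20.7917
```

View pics/n7.png

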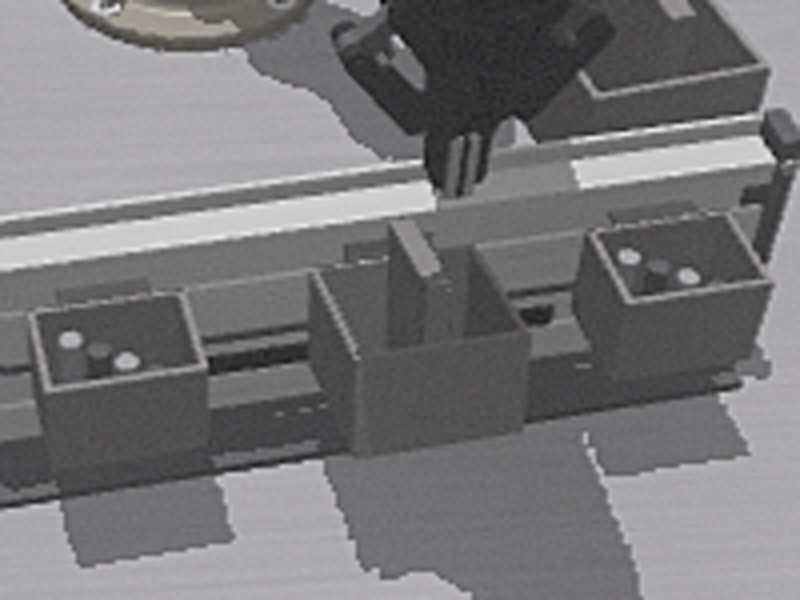

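```bash
python3 - <<'E'
from step import *
Rz=Ro.from_euler("z",RK["yaw"]).as_matrix()
p=np.array([RK["x"],RK["y"],0])+Rz@[.067,0,0]
o,_=ori(RK["yaw"],0,1)
robot.line_to([p[0],p[1],.215],list(o),velocity=.15)
robot.pause(.2);print(robot.current_contact_force(),robot.current_time_s())
r=robot.line_to([p[0],p[1],.184],velocity=.02,f_stop=11)
print(r,robot.current_tool_pos(),robot.current_contact_force(),robot.current_time_s())
if not r:
    for z in (.1825,.181,.1795):
        r=robot.line_to([p[0],p[1],z],velocity=.01,f_stop=7)
        f=robot.current_contact_force();print(z,r,robot.current_tool_pos(),f)
        if r or f[2]>9: break
robot.pause(.3);print(robot.current_contact_force())
cv2.imwrite("pics/scene8.png",vision.grab_frame("scene")[:,:,::-1])
a=cv2.imread("pics/scene8.png")
cv2.imwrite("pics/n8.png",cv2.resize(a[150:300,260:460],None,fx=4,fy=4,interpolation=cv2.INTER_CUBIC))
print(robot.current_time_s())
E
```

```text
[ 0.24038596 -0.35247986  1.05264043] 21.5167
False [0.54357626 0.08424817 0.18412298] [ 0.22204631  0.66355635 -0.86451066] 23.2167
0.1825 False [0.54340905 0.08424023 0.1824022 ] [ 0.36096528  0.33522024 -0.17739363]
0.181 False [0.54355789 0.08423805 0.18101428] [-0.21418573  0.3872043   0.75657453]
0.1795 True [0.54373413 0.08426346 0.18057821] [-1.34184229 -0.56584984  4.20472435]
[-0.92598308 -0.19035639  4.65418402]
24.3833
```

View pics/n8.png

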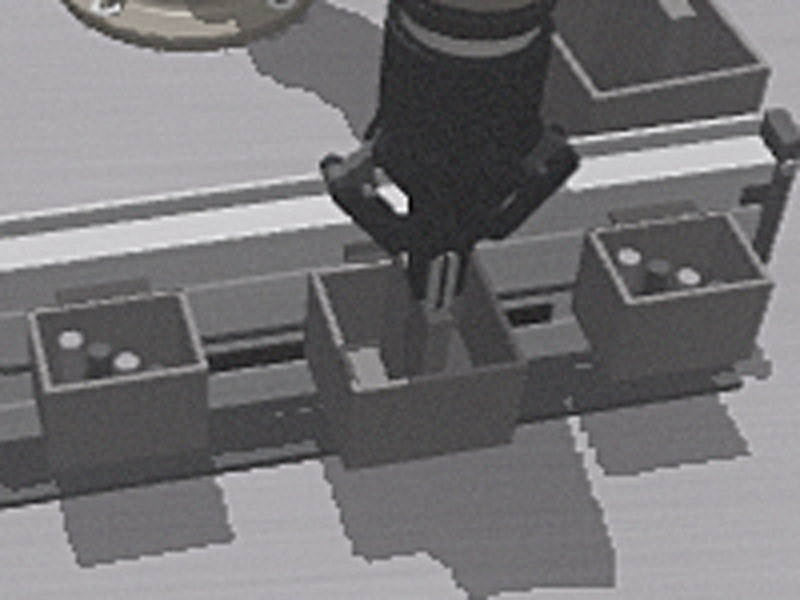

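```bash
python3 - <<'E'
from step import *
p=robot.current_tool_pos()
robot.line_to([p[0],p[1],.23],velocity=.1)
robot.line_to([p[0],p[1]+.15,.30],velocity=.25)
robot.pause(.3)
for n in("scene","top"): cv2.imwrite(f"pics/{n}9.png",vision.grab_frame(n)[:,:,::-1])
print(robot.current_time_s())
from ov import box
from geo import *
r=(RK["x"],RK["y"],RK["yaw"]);h=RK["h"]
def bins(th):
    out=[]
    c,s=np.cos(th),np.sin(th)
    for b in (box(0,.09,-.047,.047,-.06,.004),box(.012,.078,-.007,.007,.004,.035)):
        P,e=b;Q=np.c_[P[:,0]*c-P[:,2]*s,P[:,1],P[:,0]*s+P[:,2]*c+.1+h];out.append((T(*r,Q),e))
    return out
ims=[]
for th in (0,.15):
    im=cv2.resize(cv2.imread("pics/scene9.png")[190:290,310:410],None,fx=4,fy=4,interpolation=cv2.INTER_CUBIC)
    for P,e in bins(th):
        u=(proj("scene",P)-[310,190]+.5+[1,1.29])*4
        for i,j in e: cv2.line(im,tuple(int(v) for v in u[i]),tuple(int(v) for v in u[j]),(0,0,255),1)
    ims.append(im)
cv2.imwrite("pics/n9.png",np.hstack(ims))
E
```

```text
26.2417
```

View pics/n9.png

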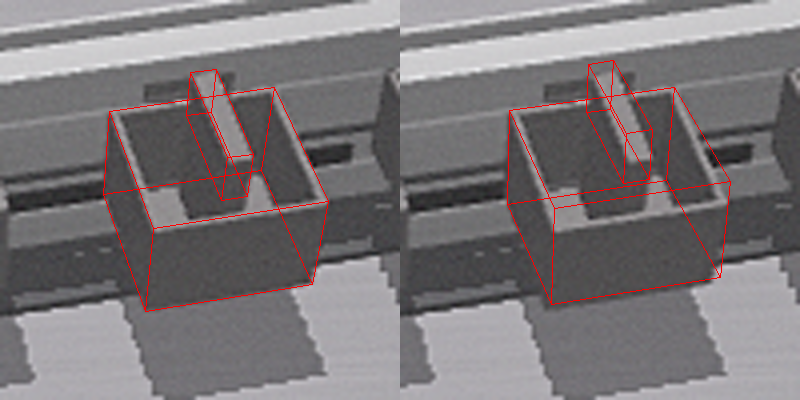

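View pics/scene9.png

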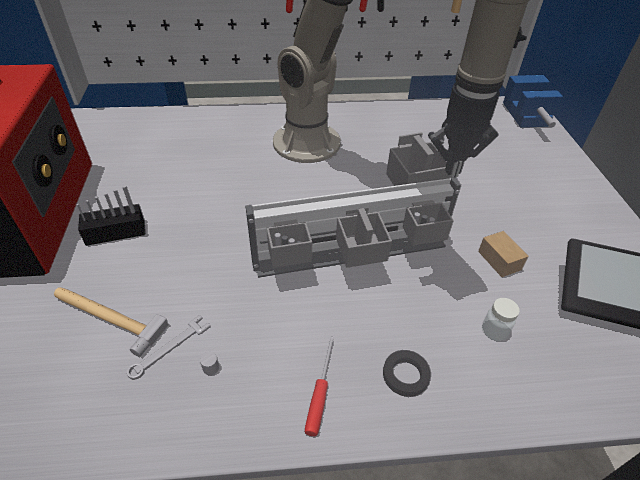

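```bash
python3 -c "
from station import workorder,robot
print(robot.current_contact_force());workorder.close_job();print(robot.current_time_s())"
```

```text
[-0.04573914  0.06419582  0.31986848]
the job is handed in; nothing more can be done
the job is handed in; nothing more can be done
```

The small grey bin is hanging in the gap between the two small bins, snapped past the catch and released. I handed the job in just after 26.2 s on the robot clock; no verdict is reported.

- **Strip height:** I touched the strip's top and got 30.6 mm above its lowest setting. The first camera estimate was 26.4 mm. I used the touch value, because a bench touch confirmed the fingertip length and a refit with it matched the pictures slightly better.
- **Hanging:** I gripped the handle and fed the lip into the groove at 48° of tilt. I rotated the bin down to about 10° until it seated, then let go. Tool force readings stayed at about 4 N or less per axis.
- **Snap:** I pressed the front end of the handle down with shut fingertips. The press did not reach its 11 N stop on the way down. It met firm contact of about 4.7 N with the fingertips about 33 mm above the groove edge, where I expected about 35 mm for a bin fully home.
- **Last checks:** In the final scene picture the upright bin outline matches the bin to about a pixel, and the 0.15 rad leaning outline does not. The other things on the bench look unmoved, though I only checked that by eye. The gripper was clear with about 0.3 N reading.

I did not read the lip's depth behind the face directly. It follows from the position of the fitted bin.

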